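Flip the refill marker of the empty art-supply bin to red

TASK

Three supply bins of the painting class stand in a row with their flip markers green side up, and one bin has run empty. With a fingertip, without pinching the marker and without pressing hard, swing the empty bin's marker up and over its pivot until it lies flat over the bin's mouth with its red side showing. Do not push the bins out of place or lift them, and leave the other two markers and everything else on the table as they are.

Things in the scene. Friction and masses are not known exactly. Their poses are not given: they have to be found in the camera images.
- bin_empty: the empty supply bin: a loose blue plastic box on rubber feet, 170 x 110 x 85 mm (x, y, z), open at the top, walls 4 mm, 118 mm wide over the rim, front lip (towards the robot, its -x side) 52 mm high. Origin: centre of its underside on the table; x from the front to the rear, z up. About 0.5 kg, so it slides if pushed by more than a few newtons.
- flag_empty (a joint): angle of the flip marker of the empty supply bin, rad: 0 = flat and level in front of the bin (towards its -x), green face up, pi/2 = straight up, pi = flat and level over the bin's mouth (towards its +x), red face up. Stops at 0 and pi; at the start it may stand a little raised, up to 0.6 rad. A light friction hinge: it stays where it is left, and about half a newton at its free edge moves it.
- flag_empty_hinge (a point): pivot of the marker of the empty supply bin: middle of its horizontal hinge pin, 98 mm above the table and 80 mm in front of the bin's centre (x = -80 mm in the bin's frame). Its axes are the bin's; the pin runs along y. The pin's black hub is 11 mm thick; two ears at y = +-42 mm stand up to 7 mm above the pin, and rest tabs under the marker reach 24 mm to the front and the rear of the pin.
- flag_empty_edge (a point): middle of the free edge of the marker of the empty supply bin, 75 mm from the pivot, half-way through its thickness. The marker is a stiff plate 75 mm long from the pin, 66 mm wide (y), 5 mm thick, green with a white dot on one face, red with a white bar on the other. At angle 0 nothing is under its outer 50 mm down to the table, so a fingertip can come in below it from the robot's side.
- bin_pencils: the bin full of pencils: a loose blue plastic box on rubber feet, 170 x 110 x 85 mm (x, y, z), open at the top, walls 4 mm, 118 mm wide over the rim, front lip (towards the robot, its -x side) 52 mm high. Origin: centre of its underside on the table; x from the front to the rear, z up. About 0.8 kg. Its marker is to stay as it is.
- flag_pencils (a joint): angle of the flip marker of the bin full of pencils, rad: 0 = flat and level in front of the bin (towards its -x), green face up, pi/2 = straight up, pi = flat and level over the bin's mouth (towards its +x), red face up. Stops at 0 and pi; at the start it may stand a little raised, up to 0.25 rad. A light friction hinge: it stays where it is left, and about half a newton at its free edge moves it.
- flag_pencils_hinge (a point): pivot of the marker of the bin full of pencils: middle of its horizontal hinge pin, 98 mm above the table and 80 mm in front of the bin's centre (x = -80 mm in the bin's frame). Its axes are the bin's; the pin runs along y. The pin's black hub is 11 mm thick; two ears at y = +-42 mm stand up to 7 mm above the pin, and rest tabs under the marker reach 24 mm to the front and the rear of the pin.
- flag_pencils_edge (a point): middle of the free edge of the marker of the bin full of pencils, 75 mm from the pivot, half-way through its thickness. The marker is a stiff plate 75 mm long from the pin, 66 mm wide (y), 5 mm thick, green with a white dot on one face, red with a white bar on the other. At angle 0 nothing is under its outer 50 mm down to the table, so a fingertip can come in below it from the robot's side.
- bin_tubes: the bin full of paint tubes: a loose blue plastic box on rubber feet, 170 x 110 x 85 mm (x, y, z), open at the top, walls 4 mm, 118 mm wide over the rim, front lip (towards the robot, its -x side) 52 mm high. Origin: centre of its underside on the table; x from the front to the rear, z up. About 0.8 kg. Its marker is to stay as it is.
- flag_tubes (a joint): angle of the flip marker of the bin full of paint tubes, rad: 0 = flat and level in front of the bin (towards its -x), green face up, pi/2 = straight up, pi = flat and level over the bin's mouth (towards its +x), red face up. Stops at 0 and pi; at the start it may stand a little raised, up to 0.25 rad. A light friction hinge: it stays where it is left, and about half a newton at its free edge moves it.
- flag_tubes_hinge (a point): pivot of the marker of the bin full of paint tubes: middle of its horizontal hinge pin, 98 mm above the table and 80 mm in front of the bin's centre (x = -80 mm in the bin's frame). Its axes are the bin's; the pin runs along y. The pin's black hub is 11 mm thick; two ears at y = +-42 mm stand up to 7 mm above the pin, and rest tabs under the marker reach 24 mm to the front and the rear of the pin.
- flag_tubes_edge (a point): middle of the free edge of the marker of the bin full of paint tubes, 75 mm from the pivot, half-way through its thickness. The marker is a stiff plate 75 mm long from the pin, 66 mm wide (y), 5 mm thick, green with a white dot on one face, red with a white bar on the other. At angle 0 nothing is under its outer 50 mm down to the table, so a fingertip can come in below it from the robot's side.
- water_glass_mid (a point): a drinking glass, 68 mm across, 95 mm high; this point is at its centre, half-way up. Loose, to be left where it stands.
- gum_bottle_mid (a point): a white squeeze bottle, 48 mm across, 120 mm high; this point is at its centre, half-way up. Loose, to be left where it stands.
- pan_box_mid (a point): an open watercolour pan box, 75 x 160 x 18 mm (x, y, z); this point is at its centre, half-way up. Loose, to be left where it stands.
- eraser_mid (a point): an eraser in a blue sleeve, 24 x 58 x 14 mm (x, y, z); this point is at its centre, half-way up. Loose, to be left where it stands.

How it is judged (in metres and radians):
At the end, for the whole second after the job is handed in: the empty bin's marker lies red side up over its mouth, within 9 degrees of flat (above 2.98 rad); the other two markers are still down in front, green up (below 0.45 rad); all bins stand level within 20 mm, and the other things within 30 mm, of where they stood (value of joint flag_empty above 2.98 rad and value of joint each of flag_pencils, flag_tubes below 0.45 rad and not (distance of any of bin_empty, bin_pencils, bin_tubes from where it was at the start of the episode above 0.02 m) and not (angle between any of bin_empty, bin_pencils, bin_tubes's own z axis and vertical above 0.06 rad) and not (distance of any of water_glass_mid, gum_bottle_mid, pan_box_mid, eraser_mid from where it was at the start of the episode above 0.03 m) and linear speed of bin_empty below 0.02 m/s); the robot touches nothing.
It fails at once if a bin is pushed more than 20 mm out of place, lifted or tipped (distance of any of bin_empty, bin_pencils, bin_tubes from where it was at the start of the episode above 0.02 m or height (world z) of any of bin_empty, bin_pencils, bin_tubes above 0.012 m or angle between any of bin_empty, bin_pencils, bin_tubes's own z axis and vertical above 0.2 rad).
It fails at once if the marker of a filled bin is flipped up (value of joint any of flag_pencils, flag_tubes above 0.5 rad).
It fails at once if the marker is pinched or pressed hard (more than 25 N between fingers and marker) (contact force between the fingers and flag_empty above 25 N).
It fails at once if the glass, bottle, pan box or eraser is moved by more than 30 mm (distance of any of water_glass_mid, gum_bottle_mid, pan_box_mid, eraser_mid from where it was at the start of the episode above 0.03 m).
It also fails if it takes over 42 s, if anything falls off the work surface, if the arm or the gripper's body presses on something with over 40 N, if the wrist force passes 120 N, or if a joint passes its speed limit or range.

ROBOT

A 6-joint arm with a two-finger parallel gripper is mounted at the origin on the work surface. World frame = base frame: x ahead of the robot, y to its left, z up, the work surface at z = 0. Lengths are in m, angles in degrees, forces in N, time in s.
With the tool pointing down it reaches from about 0.25 to 0.725 m from the base axis. Payload 9.7 kg.
Tool frame: the origin (TCP) lies on the centre line of the jaws, within the pads' length; the fingertips stand 19 mm ahead of it and the grasp point (between the pads) is the TCP; z points along the fingers, y is the direction in which the jaws open and shut (so a half turn about z gives the same grasp; the last joint's range is limited). The gripper opens to 85 mm and grips with 20 to 120 N. Pads are 22 mm wide; open, the fingers measure 114 mm over their backs; the gripper's body (76 mm by 85 mm) begins 54 mm behind the grasp point. The pads swing forward as they close: fully open they stand 13 mm farther back than shut.
Start: joints at [-67.953, 4.979, 10.078, 95.1, 0, 90], TCP at [0.206, -0.51, 0.25] pointing down, gripper open.
Joint ranges: [-179.16, 179.16], [-48.56, 103.87], [-65.8, 70.77], [-126.05, 130.52], [-82.76, 87.17], [-180, 180]. Speed limits (degrees/s): [127.2, 127.2, 147.25, 180, 180, 180].

INTERFACE

Orientations are given as [roll, pitch, yaw] about the fixed x, y, z axes, in that order (R = Rz(yaw) Ry(pitch) Rx(roll)).
In Python, from workcell import bot gives the robot as it stands.
- The arm moves only by the tool servo_tool, never from a script. Its argument "motion" is a list that holds one entry, the list of rows, each a list of 6 numbers: the shift along the tool's x, y, z in mm, then the turn, a rotation vector about the tool's x, y, z in rad. A call has 1 to 5 rows; each row shifts and turns the commanded pose from where the row before left it, along the tool's axes as they then stand; what a row does not reach is not made up. A row lasts 1/10 s, in which the tool goes at most 50 mm and 8.59 degrees, less where a joint would pass 70% of its speed; a pose out of reach is approached as far as the arm can. A call is refused whole if a number of a shift passes 50 or a number of a turn 0.15, either way. A call with a gripper value outside its range is refused whole. "gripper" is the finger opening in mm, from 0 to 85.4, set as the call begins (left out, the last holds). The fingers move at their own pace and stop on an object; "newtons" is the grip in N (left out, the last holds). Time passes only in rows, so rows that do not move let the fingers close. It gives the time, the measured TCP pose, the force and the opening at its end, in the units of the state.
- bot.get_obs(): the state, without advancing time (a new reading comes with each control period).
- bot.camera(name): name is "scene" or "side" or "wrist"; returns a dict with "color" (400x640x3 uint8, red, green, blue), "fx", "fy", "cx", "cy" (pixels), "R" (3x3) and "t" (3): a world point X has camera coordinates R X + t. Camera axes: x right, y down, z forward; pixel columns grow to the right and rows downward; lengths in m; the calibration is good to about 2 mm. A picture is of the moment at which its call begins. There is no depth.
- bot.job_done(): hands the job in, once; it reports no verdict.
Trained networks look in a picture, given as the dict that the camera call returned (one of the last four; its "shot" number tells which), for a name from the list of things; names that differ only in an ending like _2 or _b are one class to them, and where a whole thing is asked for, a point or a joint stands for the part that bears it (a point fixed in the world has none). Each returns a list of dicts, best first, with "confidence" (0 to 1); they miss things now and then, are a little off and sometimes report something else, mostly with a low value. They report only what shows in the picture. A call takes as long as a camera call.
- bot.look_for(picture, label): "rect" ([left, top, width, height] in pixels, round what is visible of it).
The state is a dict: "time": time; "q": joint angles; "qd": joint speeds; "joint_efforts": joint torques, N m; "ee_pos": TCP position; "tcp_rot": TCP orientation; "wrist_force": force on the tool from outside, world axes, zero at the start; "torque": the same for the moment, N m; "opening": finger opening in m.
Only numpy, scipy, OpenCV 4.12 (cv2) and the standard library are available. Lean on these libraries where they do the work, as an engineer would, in place of code of your own. Each camera call takes 0.05 s, during which the arm holds its last target.

## Working session

There is one attempt and no reset: what is moved stays moved. The work goes in short steps, Python scripts to look and compute and a tool call to move; the robot and the scene stay as the last step left them, time stands still between calls to the robot, and variables do not carry over. Pictures are saved under pics/ and viewed, and the job is handed in when it is done.

Besides the shell and the picture viewer there is one more tool, called after "Request:" as name([rows], argument=value, ...), one row to a line, values as JSON. servo_tool: Moves the arm, as the interface text tells. Its arguments: {"type":"object","properties":{"motion":{"type":"array","items":{"type":"array","items":{"type":"array","items":{"type":"number"}}}},"gripper":{"type":"number"},"newtons":{"type":"number"}},"required":["motion"]}

```bash
mkdir -p pics; cat > h.py <<'E'
import numpy as np,cv2
from workcell import bot
def save(p,n): cv2.imwrite(f'pics/{n}.png',p['color'][:,:,::-1])
def proj(p,X):
    c=np.array(p['R'])@np.array(X)+np.array(p['t']); return np.array([p['fx']*c[0]/c[2]+p['cx'],p['fy']*c[1]/c[2]+p['cy']])
def back(p,u,v,z):
    R=np.array(p['R']);t=np.array(p['t']);C=-R.T@t
    d=R.T@np.array([(u-p['cx'])/p['fx'],(v-p['cy'])/p['fy'],1]); return C+d*(z-C[2])/d[2]
E
python3 - <<'E'
from h import *
print(bot.get_obs())
for n in ['scene','side','wrist']:
    p=bot.camera(n); save(p,n+'0'); print(n,p['fx'],p['fy'],np.round(-np.array(p['R']).T@np.array(p['t']),3),np.round(p['R'],3).tolist())
    if n!='wrist':
        for l in ['bin_empty','flag_empty','flag_empty_hinge','flag_empty_edge','bin_pencils','bin_tubes','water_glass_mid','gum_bottle_mid','pan_box_mid','eraser_mid']:
            print(l,[(np.round(d['rect']).tolist(),round(d['confidence'],2)) for d in bot.look_for(p,l)])
E
```

```text
{'time': 0.0, 'q': array([-6.79534390e+01,  5.00886368e+00,  1.00348061e+01,  9.51003595e+01,
       -3.06821339e-03,  8.99991522e+01]), 'qd': array([ 0.07344823, -0.08090258,  0.06230987, -0.0379307 , -0.03203617,
       -0.00209035]), 'joint_efforts': array([-5.63962549e-04, -5.20389032e+01,  4.64800966e+01,  1.61484873e-02,
       -6.43950693e-05, -1.05104218e-05]), 'ee_pos': array([ 0.20635543, -0.50959296,  0.24960767]), 'tcp_rot': array([-1.79925583e+02,  3.06710963e-03,  2.20474128e+01]), 'wrist_force': array([0.76481182, 0.78583323, 0.04819545]), 'torque': array([-0.00342236, -0.0477882 , -0.05125227]), 'opening': 0.08560880994179663}
scene 366.54657648190084 366.54657648190084 [1.029 0.33  0.729] [[-0.558, 0.829, 0.017], [0.606, 0.422, -0.674], [-0.566, -0.366, -0.739]]
bin_empty [([318.0, 221.0, 79.0, 134.0], 0.9), ([295.0, 188.0, 43.0, 38.0], 0.64)]
flag_empty [([356.0, 217.0, 43.0, 44.0], 0.82)]
flag_empty_hinge [([320.0, 218.0, 81.0, 141.0], 0.93)]
flag_empty_edge [([359.0, 221.0, 37.0, 43.0], 0.8)]
bin_pencils [([240.0, 187.0, 96.0, 117.0], 0.84), ([355.0, 219.0, 41.0, 
[... 629 characters left out ...]
.0, 113.0, 100.0, 56.0], 0.46)]
flag_empty_edge [([253.0, 218.0, 40.0, 28.0], 0.8), ([217.0, 152.0, 107.0, 65.0], 0.26)]
bin_pencils [([216.0, 154.0, 108.0, 62.0], 0.8), ([324.0, 124.0, 35.0, 18.0], 0.7), ([214.0, 324.0, 40.0, 53.0], 0.39)]
bin_tubes [([321.0, 121.0, 37.0, 25.0], 0.59), ([263.0, 113.0, 94.0, 59.0], 0.55)]
water_glass_mid [([211.0, 325.0, 43.0, 53.0], 0.93)]
gum_bottle_mid [([336.0, 88.0, 17.0, 39.0], 0.73)]
pan_box_mid [([382.0, 126.0, 31.0, 43.0], 0.73)]
eraser_mid [([332.0, 260.0, 17.0, 29.0], 0.51), ([380.0, 126.0, 35.0, 41.0], 0.18)]
wrist 288.9079463785992 288.9079463785992 [ 0.266 -0.485  0.374] [[0.376, -0.927, 0.001], [-0.895, -0.363, 0.26], [-0.241, -0.098, -0.966]]
```

```bash
python3 - <<'E'
import cv2
a=cv2.imread('pics/scene0.png');b=cv2.imread('pics/side0.png')
cv2.imwrite('pics/s1.png',cv2.resize(a[120:380,160:540],None,fx=2.1,fy=2.1,interpolation=cv2.INTER_CUBIC))
cv2.imwrite('pics/s2.png',cv2.resize(b[80:390,150:430],None,fx=1.93,fy=1.93,interpolation=cv2.INTER_CUBIC))
E
```

```text
(no output)
```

View pics/s1.png

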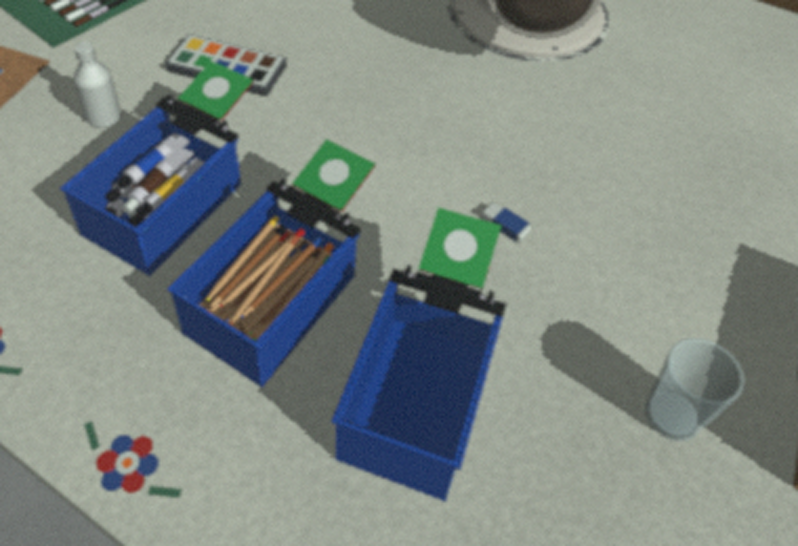

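View pics/s2.png

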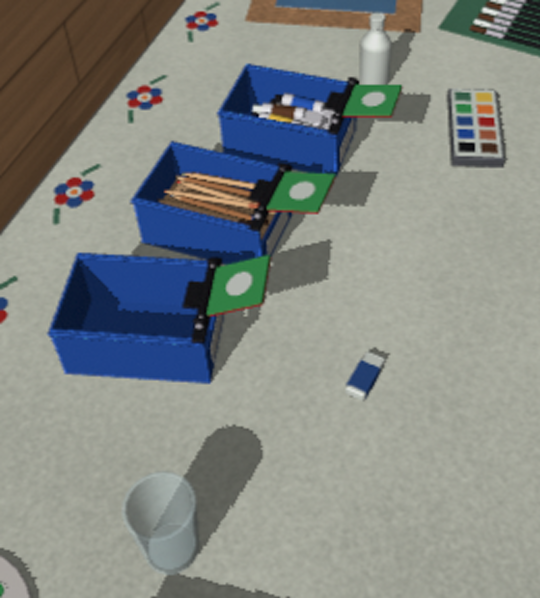

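View pics/side0.png

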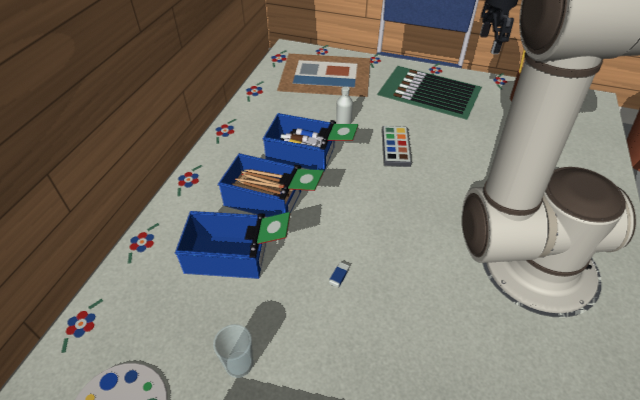

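```bash
cat > fit.py <<'E'
from h import *
from scipy.optimize import least_squares
sc=bot.camera('scene'); sd=bot.camera('side')
S=lambda u,v:(u/2.1+160,v/2.1+120); D=lambda u,v:(u/1.93+150,v/1.93+80)
obs=[(sc,(.085,-.059,.085),S(336,423)),(sc,(.085,.059,.085),S(461,467)),(sc,(.085,-.055,.003),S(338,461)),(sc,(.085,.055,.003),S(447,498)),
(sd,(.085,-.059,.085),D(80,255)),(sd,(.085,.059,.085),D(52,332)),(sd,(-.085,.055,.003),D(211,382)),(sd,(.085,.055,.003),D(66,374))]
fl=[(sc,.075,-.033,S(438,208)),(sc,.075,.033,S(500,222)),(sd,.075,-.033,D(268,256)),(sd,.075,.033,D(269,302))]
def W(p,X): c,s=np.cos(p[2]),np.sin(p[2]); return np.array([p[0]+c*X[0]-s*X[1],p[1]+s*X[0]+c*X[1],X[2]])
def res(p):
    r=[]
    for cam,X,uv in obs: r+=list(proj(cam,W(p,X))-uv)
    for cam,l,y,uv in fl:
        X=(-.080-l*np.cos(p[3])-.0025*np.sin(p[3])*-1,y,.098+l*np.sin(p[3])+.0025)
        r+=list(proj(cam,W(p,X))-uv)
    return r
s=least_squares(res,[.5,.15,0,.2],loss='soft_l1'); print(np.round(s.x,4),np.round(res(s.x),1).tolist())
p=s.x
print('hinge',W(p,(-.08,0,.098)),'edge',W(p,(-.08-.075*np.cos(p[3]),0,.098+.075*np.sin(p[3]))))
print('eraser',back(sc,*S(508,222),.007),back(sd,340,273,.007),'glass',back(sd,*D(172,560),0), back(sc,*S(676,422),0.))
g=W(p,(0,0,0))
# neighbours: marker free edge of pencils
print('pencil flag corners',[np.round(back(sd,*D(*q),.105),3) for q in [(327,212),(334,172)]])
E
python3 fit.py
```

```text
[0.6851 0.1977 0.2494 0.3788] [-1.6, -1.7, 1.1, -1.0, -0.8, -1.2, 0.3, 0.4, -2.0, -0.7, -2.4, 2.1, 0.5, 0.7, -0.5, 0.7, -0.9, -1.2, -0.3, 0.4, 1.4, -0.2, -2.6, 0.5]
hinge [0.60761036 0.17800443 0.098     ] edge [0.54008378 0.16080811 0.12573891]
eraser [0.42536922 0.17324752 0.007     ] [0.42474317 0.16442336 0.007     ] glass [0.54743705 0.42772964 0.        ] [0.55744198 0.42444384 0.        ]
pencil flag corners [array([0.518, 0.025, 0.105]), array([ 0.531, -0.043,  0.105])]
```

```bash
cat > plan.py <<'E'
from h import *
from scipy.spatial.transform import Rotation as Ro
B=np.array([.6851,.1977]);YAW=np.deg2rad(14.29)
TIP=0.019
def pose(u,z,e,v=0.,tip=True):
    """u forward from hinge (bin x), z world height of fingertip, e deg below horizontal"""
    R=Ro.from_euler('z',YAW)*Ro.from_euler('x',np.pi)*Ro.from_euler('y',np.deg2rad(90-e))
    P=np.r_[B+np.array([[np.cos(YAW),-np.sin(YAW)],[np.sin(YAW),np.cos(YAW)]])@np.array([u-.08,v]),z]
    return P-(TIP*R.as_matrix()[:,2] if tip else 0),R
def cur(o=None):
    o=o or bot.get_obs(); return np.array(o['ee_pos']),Ro.from_euler('xyz',o['tcp_rot'],degrees=True)
def row(a,b):
    d=a[1].inv().apply(b[0]-a[0])*1000; w=(a[1].inv()*b[1]).as_rotvec()
    return np.round(np.r_[np.round(d),np.round(w,2)],2)
def app(a,r): return a[0]+a[1].apply(np.array(r[:3])/1000),a[1]*Ro.from_rotvec(r[3:])
def rows(a,tgts):
    out=[]
    for t in tgts:
        r=row(a,t); a=app(a,r); out.append(r.tolist())
    return out,a
def interp(a,b,n):
    w=(a[1].inv()*b[1]).as_rotvec()
    return [(a[0]+(b[0]-a[0])*k/n,a[1]*Ro.from_rotvec(w*k/n)) for k in range(1,n+1)]
def show(rs):
    for i in range(0,len(rs),5): print([rs[i:i+5]])
E
python3 - <<'E'
from plan import *
a=cur(); b=pose(-.13,.20,45); print(a[0],b[0])
m=interp(a,b,16)
rs,e=rows(a,m); show(rs); print(e[0],e[1].as_euler('xyz',degrees=True),max(np.linalg.norm(r[:3]) for r in rs))
E
```

```text
[ 0.20644862 -0.50979235  0.250292  ] [0.46857831 0.14254956 0.21343503]
[[[30.0, -32.0, 2.0, -0.0, 0.05, 0.01], [30.0, -32.0, 4.0, -0.01, 0.05, 0.01], [30.0, -32.0, 5.0, 0.0, 0.05, 0.0], [29.0, -32.0, 7.0, -0.0, 0.05, 0.01], [29.0, -33.0, 7.0, -0.01, 0.05, 0.01]]]
[[[27.0, -33.0, 9.0, -0.0, 0.04, 0.01], [27.0, -33.0, 11.0, -0.0, 0.05, 0.01], [27.0, -33.0, 11.0, -0.01, 0.05, 0.0], [25.0, -34.0, 12.0, 0.0, 0.05, 0.01], [25.0, -34.0, 14.0, -0.0, 0.05, 0.01]]]
[[[23.0, -34.0, 15.0, -0.01, 0.05, 0.01], [23.0, -34.0, 15.0, 0.0, 0.05, 0.01], [21.0, -35.0, 17.0, -0.0, 0.05, 0.0], [20.0, -35.0, 18.0, -0.01, 0.05, 0.01], [20.0, -35.0, 18.0, 0.0, 0.05, 0.01]]]
[[[18.0, -35.0, 20.0, -0.0, 0.04, 0.01]]]
[0.46922321 0.14260235 0.21342909] [-179.71258322  -44.76105697   14.15061277] 44.48595283907045
```

Request:
servo_tool([
  [[30, -32, 2, 0, 0.05, 0.01], [30, -32, 4, -0.01, 0.05, 0.01], [30, -32, 5, 0, 0.05, 0], [29, -32, 7, 0, 0.05, 0.01], [29, -33, 7, -0.01, 0.05, 0.01]],
], gripper=0, newtons=20)

```text
time: 1.75
ee_pos: [0.2889, -0.3041, 0.239]
tcp_rot: [179.2, -14.5, 19.8]
wrist_force: [-0.3, 0.2, 0.5]
opening: 0.0122
```

Request:
servo_tool([
  [[27, -33, 9, 0, 0.04, 0.01], [27, -33, 11, 0, 0.05, 0.01], [27, -33, 11, -0.01, 0.05, 0], [25, -34, 12, 0, 0.05, 0.01], [25, -34, 14, 0, 0.05, 0.01]],
])

```text
time: 2.25
ee_pos: [0.3706, -0.1004, 0.2275]
tcp_rot: [179.4, -28.3, 17.5]
wrist_force: [1.0, -0.5, 1.0]
opening: 0.0003
```

Request:
servo_tool([
  [[23, -34, 15, -0.01, 0.05, 0.01], [23, -34, 15, 0, 0.05, 0.01], [21, -35, 17, 0, 0.05, 0], [20, -35, 18, -0.01, 0.05, 0.01], [20, -35, 18, 0, 0.05, 0.01]],
])

```text
time: 2.75
ee_pos: [0.4633, 0.1032, 0.2186]
tcp_rot: [-180.0, -42.0, 14.9]
wrist_force: [1.1, -0.8, -0.8]
opening: -0.0002
```

Request:
servo_tool([
  [[18, -35, 20, 0, 0.04, 0.01], [0, 0, 0, 0, 0, 0], [0, 0, 0, 0, 0, 0]],
])

```text
time: 3.05
ee_pos: [0.4819, 0.1321, 0.2148]
tcp_rot: [-179.7, -44.0, 15.2]
wrist_force: [-0.3, -1.4, -0.5]
opening: 0.0004
```

```bash
python3 - <<'E'
from plan import *
o=bot.get_obs();a=cur(o);print(o['time'],a[0],o['tcp_rot'],o['wrist_force'],o['opening'],o['q'].round(1))
tip=a[0]+TIP*a[1].as_matrix()[:,2]
for n in ['scene','side']:
    p=bot.camera(n); im=p['color'][:,:,::-1].copy()
    for X,c in [(tip,(0,0,255)),(a[0],(255,0,255)),([.6076,.178,.098],(255,255,0)),([.540,.161,.126],(0,255,255))]:
        u=proj(p,X); cv2.circle(im,tuple(int(round(x)) for x in u),1,c,-1); print(n,u.round(0))
    x0,y0=(260,150) if n=='scene' else (180,120)
    cv2.imwrite(f'pics/{n}1.png',cv2.resize(im[y0:y0+190,x0:x0+260],None,fx=3,fy=3,interpolation=cv2.INTER_CUBIC))
E
```

```text
3.05 [0.48194881 0.13207439 0.21477279] [-179.72704396  -44.03878252   15.21857215] [-0.25656688 -1.40741111 -0.4908201 ] 0.00035092352764614065 [ 15.2 -46.  -43.6  48.4   0.3 180. ]
scene [387. 180.]
scene [389. 171.]
scene [373. 255.]
scene [383. 222.]
side [313. 197.]
side [320. 192.]
side [257. 232.]
side [289. 225.]
```

View pics/side1.png

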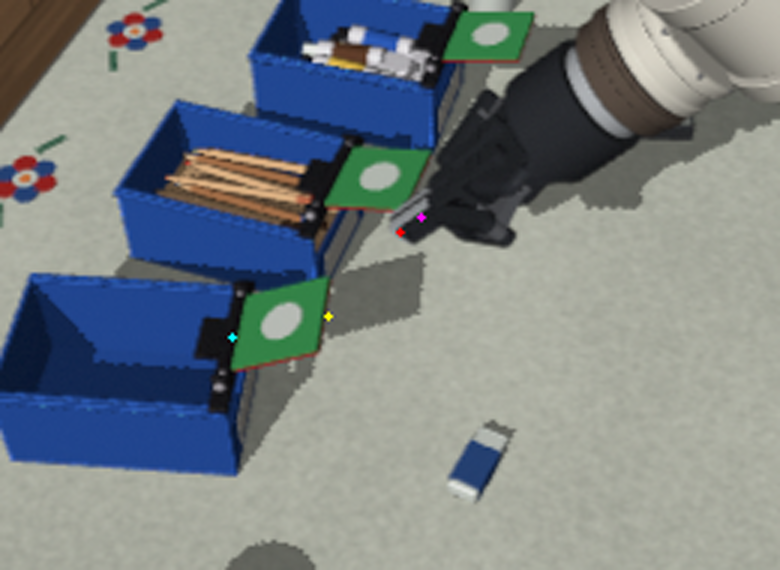

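View pics/scene1.png

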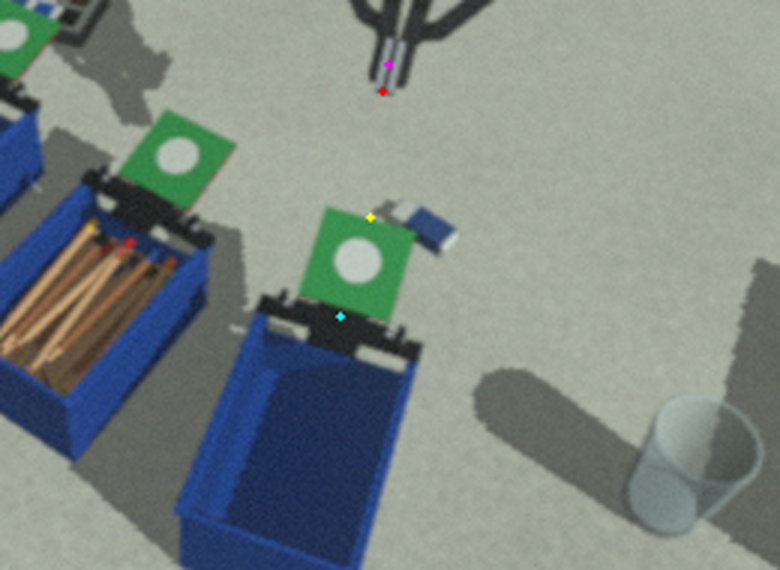

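```bash
sed -i "s/R=Ro.from_euler('z',YAW)/R=Ro.from_euler('z',np.deg2rad(TYAW))/; s/^TIP=.*/TIP=0.019; TYAW=18.0; HZ=.098/" plan.py
cat >> plan.py <<'E'
def theta(u,z,e,h=.011):
    er=np.deg2rad(e); d=np.array([np.cos(er),-np.sin(er)]); n=np.array([d[1],-d[0]])
    P=np.array([[u,z-HZ]]) -np.linspace(0,.1,201)[:,None,None]*d+np.linspace(-h,h,23)[None,:,None]*n
    P=P.reshape(-1,2); rho=np.hypot(P[:,0],P[:,1]); al=np.arctan2(P[:,1],-P[:,0]); al=np.where(al<-2,al+2*np.pi,al)
    k=(rho<.075)
    if not k.any(): return 0,rho.min()
    return (al[k]+np.arcsin(np.clip(.0025/rho[k],-1,1))).max(),rho.min()
E
python3 - <<'E'
from plan import *
a=cur(); b=pose(-.115,.10,52)
print(b[0]); rs,_=rows(a,interp(a,b,5)); show(rs)
for ph in range(-15,181,15):
  for r in (.058,):
    f=np.deg2rad(ph); e=52+max(0,(ph-40))*0.22
    t,rm=theta(-r*np.cos(f),HZ+r*np.sin(f),e); print(ph,round(e,1),'th',round(np.rad2deg(t),1),'min rho',round(rm,4))
E
```

```text
[0.48500848 0.14595343 0.1149722 ]
[[[-13.0, -3.0, 15.0, 0.01, -0.02, -0.01], [-13.0, -2.0, 16.0, 0.0, -0.02, -0.01], [-12.0, -3.0, 16.0, 0.01, -0.02, -0.0], [-12.0, -3.0, 16.0, 0.0, -0.03, -0.01], [-12.0, -3.0, 17.0, 0.01, -0.02, -0.01]]]
-15 52.0 th 19.4 min rho 0.0481
0 52.0 th 26.3 min rho 0.0498
15 52.0 th 35.3 min rho 0.0521
30 52.0 th 45.6 min rho 0.0548
45 53.1 th 58.4 min rho 0.0574
60 56.4 th 73.0 min rho 0.0579
75 59.7 th 87.2 min rho 0.0561
90 63.0 th 101.1 min rho 0.0539
105 66.3 th 114.7 min rho 0.0518
120 69.6 th 128.2 min rho 0.05
135 72.9 th 141.5 min rho 0.0486
150 76.2 th 154.7 min rho 0.0475
165 79.5 th 167.8 min rho 0.047
180 82.8 th 184.7 min rho 0.0465
```

Request:
servo_tool([
  [[-13, -3, 15, 0.01, -0.02, -0.01], [-13, -2, 16, 0, -0.02, -0.01], [-12, -3, 16, 0.01, -0.02, 0], [-12, -3, 16, 0, -0.03, -0.01], [-12, -3, 17, 0.01, -0.02, -0.01]],
])

```text
time: 3.65
ee_pos: [0.4849, 0.1469, 0.1118]
tcp_rot: [180.0, -37.6, 18.2]
wrist_force: [-0.5, 0.3, 0.3]
opening: 0.0002
```

Request:
servo_tool([
  [[0, 0, 0, 0, 0, 0]],
])

```text
time: 3.75
ee_pos: [0.4838, 0.1467, 0.1093]
tcp_rot: [-180.0, -37.4, 18.2]
wrist_force: [-1.0, -0.1, 0.2]
opening: 0.0002
```

```bash
cat > look.py <<'E'
import sys
from plan import *
k=sys.argv[1]
o=bot.get_obs();a=cur(o);print(o['time'],a[0].round(4),o['tcp_rot'].round(1),o['wrist_force'].round(1),o['q'].round(1))
tip=a[0]+TIP*a[1].as_matrix()[:,2]
c,s=np.cos(YAW),np.sin(YAW); d=tip[:2]-B; print('tip u,v,z',c*d[0]+s*d[1]+.08,-s*d[0]+c*d[1],tip[2])
ims=[]
for n,x0,y0 in [('scene',280,150),('side',170,150)]:
    p=bot.camera(n); im=p['color'][:,:,::-1].copy()
    for X,cc in [(tip,(0,0,255)),([.6076,.178,.098],(255,255,0))]:
        cv2.circle(im,tuple(int(round(x)) for x in proj(p,X)),1,cc,-1)
    ims.append(cv2.resize(im[y0:y0+200,x0:x0+160],None,fx=2.5,fy=2.5,interpolation=cv2.INTER_CUBIC))
cv2.imwrite(f'pics/l{k}.png',np.hstack(ims))
E
python3 look.py 1
```

```text
3.75 [0.4838 0.1467 0.1093] [-180.   -37.4   18.2] [-1.  -0.1  0.2] [ 16.2 -38.4 -48.3  42.7   1.2 178.4]
tip u,v,z -0.11618928758407988 0.0010385132804638791 0.09422635251179119
```

View pics/l1.png

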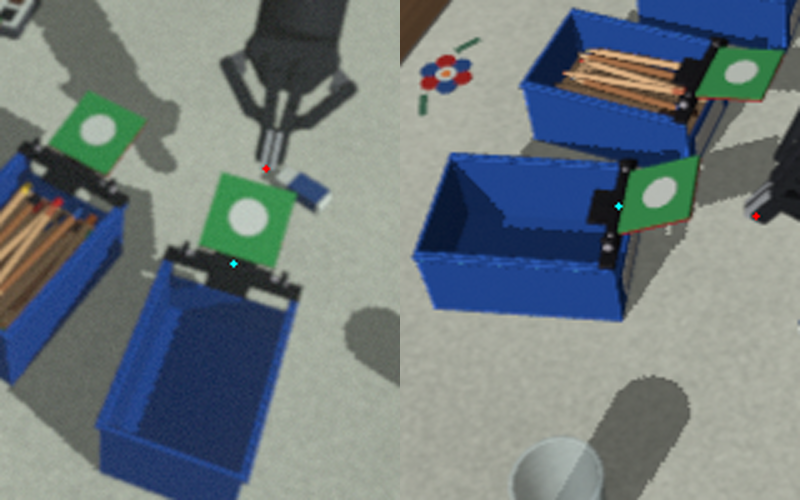

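```bash
cat > arc.py <<'E'
import sys
from plan import *
def arcpose(ph,r=.058):
    f=np.deg2rad(ph); return pose(-r*np.cos(f),HZ+r*np.sin(f),52+max(0,(ph-40))*0.22)
E
python3 - <<'E'
from arc import *
a=cur(); rs,e=rows(a,interp(a,arcpose(-5),5)); show(rs)
rs,e=rows(e,[arcpose(x) for x in range(2,70,7)]); show(rs); print(e[0])
E
```

```text
[[[8.0, 1.0, 8.0, -0.0, 0.0, 0.0], [9.0, 1.0, 8.0, -0.0, 0.0, 0.0], [8.0, 1.0, 7.0, -0.0, 0.0, 0.0], [8.0, 1.0, 8.0, -0.0, 0.0, 0.0], [9.0, 1.0, 8.0, -0.0, 0.0, 0.0]]]
[[[4.0, -0.0, -6.0, -0.0, 0.0, 0.0], [5.0, -0.0, -5.0, -0.0, 0.0, 0.0], [5.0, -0.0, -4.0, -0.0, 0.0, 0.0], [6.0, 0.0, -4.0, -0.0, 0.0, 0.0], [6.0, 0.0, -3.0, -0.0, 0.0, 0.0]]]
[[[7.0, 0.0, -3.0, -0.0, 0.0, 0.0], [7.0, 1.0, -1.0, -0.0, -0.01, 0.0], [8.0, 0.0, -1.0, -0.0, -0.03, 0.0], [7.0, 1.0, 0.0, -0.0, -0.02, 0.0], [8.0, -0.0, 1.0, -0.0, -0.03, 0.0]]]
[0.5740598  0.16870832 0.16663201]
```

Request:
servo_tool([
  [[8, 1, 8, 0, 0, 0], [9, 1, 8, 0, 0, 0], [8, 1, 7, 0, 0, 0], [8, 1, 8, 0, 0, 0], [9, 1, 8, 0, 0, 0]],
])

```text
time: 4.35
ee_pos: [0.5419, 0.1601, 0.1107]
tcp_rot: [180.0, -38.0, 18.2]
wrist_force: [-0.5, -1.3, 0.3]
opening: -0.0002
```

Request:
servo_tool([
  [[4, 0, -6, 0, 0, 0], [5, 0, -5, 0, 0, 0], [5, 0, -4, 0, 0, 0], [6, 0, -4, 0, 0, 0], [6, 0, -3, 0, 0, 0]],
])

```text
time: 4.85
ee_pos: [0.5478, 0.1623, 0.1439]
tcp_rot: [180.0, -37.9, 18.2]
wrist_force: [-0.5, 0.2, 0.0]
opening: 0.0
```

```bash
python3 look.py 2
```

```text
4.85 [0.5478 0.1623 0.1439] [180.  -37.9  18.2] [-0.5  0.2  0. ] [ 15.9 -27.9 -38.9  41.1   1.4 178.1]
tip u,v,z -0.05010587263744008 0.00039142344550013863 0.12890663952211598
```

View pics/l2.png

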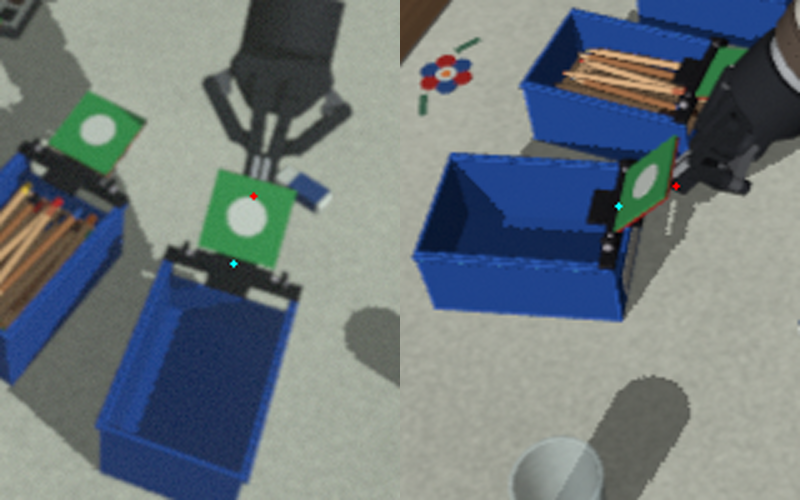

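Request:
servo_tool([
  [[7, 0, -3, 0, 0, 0], [7, 1, -1, 0, -0.01, 0], [8, 0, -1, 0, -0.03, 0], [7, 1, 0, 0, -0.02, 0], [8, 0, 1, 0, -0.03, 0]],
])

```text
time: 5.45
ee_pos: [0.5746, 0.1689, 0.1681]
tcp_rot: [180.0, -32.6, 18.2]
wrist_force: [0.1, -0.2, -0.5]
opening: 0.0
```

```bash
python3 look.py 3; python3 - <<'E'
from arc import *
rs,e=rows(cur(),[arcpose(x) for x in range(72,150,7)]); show(rs); print(e[0])
E
```

```text
5.45 [0.5746 0.1689 0.1681] [180.  -32.6  18.2] [ 0.1 -0.2 -0.5] [ 15.8 -19.5 -28.1  48.8   1.2 178. ]
tip u,v,z -0.023965859297454373 2.0315082421090702e-05 0.15212264567755568
[[[5.0, 0.0, 2.0, -0.0, -0.03, 0.0], [7.0, 1.0, 2.0, -0.0, -0.03, 0.0], [7.0, 0.0, 3.0, -0.0, -0.02, 0.0], [7.0, 1.0, 3.0, -0.0, -0.03, 0.0], [6.0, 0.0, 4.0, -0.0, -0.03, 0.0]]]
[[[6.0, 1.0, 5.0, -0.0, -0.02, 0.0], [6.0, 0.0, 5.0, -0.0, -0.03, 0.0], [5.0, 1.0, 5.0, -0.0, -0.03, 0.0], [5.0, 0.0, 6.0, -0.0, -0.03, 0.0], [4.0, 0.0, 6.0, -0.0, -0.02, 0.0]]]
[[[3.0, 1.0, 6.0, -0.0, -0.03, 0.0], [3.0, 0.0, 7.0, -0.0, -0.03, 0.0]]]
[0.65135283 0.18885719 0.14624153]
```

View pics/l3.png

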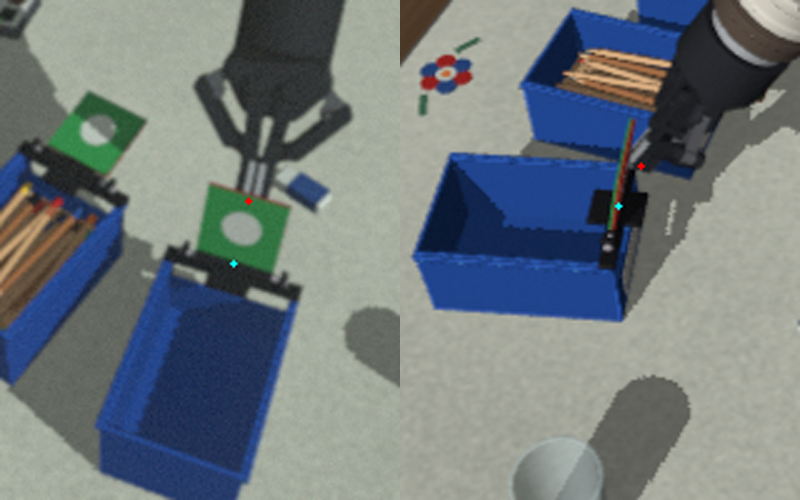

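Marker near 75–80° with the bin unmoved; I'll continue over the top.

Request:
servo_tool([
  [[5, 0, 2, 0, -0.03, 0], [7, 1, 2, 0, -0.03, 0], [7, 0, 3, 0, -0.02, 0], [7, 1, 3, 0, -0.03, 0], [6, 0, 4, 0, -0.03, 0]],
])

```text
time: 6.05
ee_pos: [0.6079, 0.1778, 0.1711]
tcp_rot: [180.0, -24.6, 18.2]
wrist_force: [-0.6, -0.4, 0.9]
opening: -0.0001
```

Request:
servo_tool([
  [[6, 1, 5, 0, -0.02, 0], [6, 0, 5, 0, -0.03, 0], [5, 1, 5, 0, -0.03, 0], [5, 0, 6, 0, -0.03, 0], [4, 0, 6, 0, -0.02, 0]],
])

```text
time: 6.55
ee_pos: [0.641, 0.1865, 0.1554]
tcp_rot: [180.0, -17.1, 18.2]
wrist_force: [0.3, 0.0, 0.0]
opening: 0.0001
```

```bash
python3 look.py 4; python3 - <<'E'
from arc import *
rs,e=rows(cur(),[arcpose(x) for x in range(142,172,6)]); show(rs); print(e[0])
E
```

```text
6.55 [0.641  0.1865 0.1554] [180.  -17.1  18.2] [0.3 0.  0. ] [ 16.    3.8  -3.7  65.4   0.6 177.9]
tip u,v,z 0.04005697467481239 0.000456845731368399 0.13724120076766771
[[[5.0, 1.0, 4.0, -0.0, -0.03, 0.0], [3.0, 0.0, 6.0, -0.0, -0.02, 0.0], [2.0, 0.0, 6.0, -0.0, -0.02, 0.0], [1.0, 0.0, 6.0, -0.0, -0.03, 0.0], [1.0, 1.0, 6.0, -0.0, -0.02, 0.0]]]
[0.6589589  0.19037746 0.13051715]
```

View pics/l4.png

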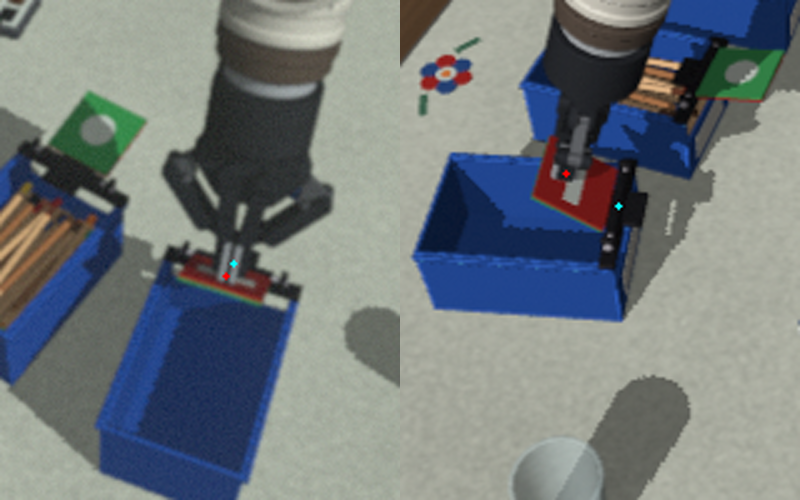

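Request:
servo_tool([
  [[5, 1, 4, 0, -0.03, 0], [3, 0, 6, 0, -0.02, 0], [2, 0, 6, 0, -0.02, 0], [1, 0, 6, 0, -0.03, 0], [1, 0, 4, 0, -0.02, 0]],
])

```text
time: 7.15
ee_pos: [0.658, 0.1912, 0.133]
tcp_rot: [180.0, -10.2, 18.2]
wrist_force: [-0.4, 0.1, -0.6]
opening: 0.0
```

Request:
servo_tool([
  [[0, 0, 1, 0, 0, 0], [0, 0, 1, 0, 0, 0], [0, 0, 1, 0, 0, 0], [0, 0, 0, 0, 0, 0]],
])

```text
time: 7.55
ee_pos: [0.6584, 0.1913, 0.131]
tcp_rot: [180.0, -10.4, 18.2]
wrist_force: [0.7, 0.2, 0.9]
opening: -0.0005
```

```bash
python3 look.py 5; python3 - <<'E'
from arc import *
print(pose(.058,.1155,80)[0])
E
```

```text
7.55 [0.6584 0.1913 0.131 ] [180.  -10.4  18.2] [0.7 0.2 0.9] [ 16.1  12.8   4.9  71.8   0.3 177.9]
tip u,v,z 0.05590091111062587 0.0005767630678894138 0.11233331669513363
[0.66064287 0.1912502  0.13421135]
```

View pics/l5.png

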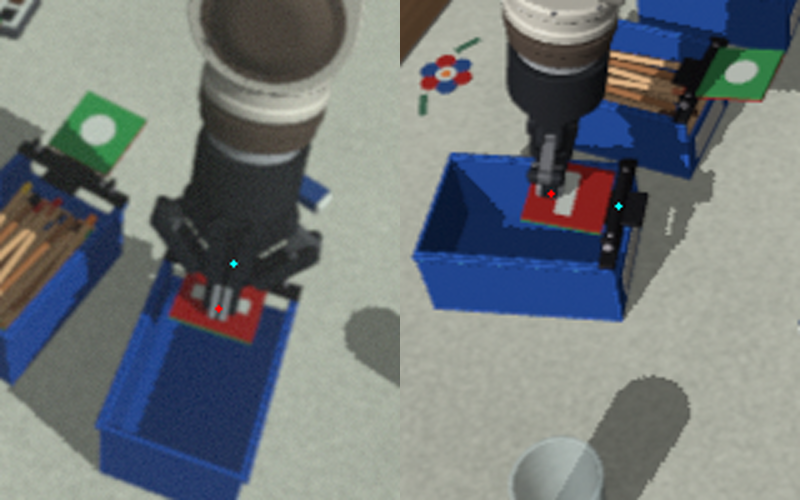

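Request:
servo_tool([
  [[0, 0, 2, 0, 0, 0], [0, 0, 2, 0, 0, 0], [0, 0, 1, 0, 0, 0], [0, 0, 1, 0, 0, 0], [0, 0, 0, 0, 0, 0]],
])

```text
time: 8.15
ee_pos: [0.6594, 0.1916, 0.1246]
tcp_rot: [180.0, -10.3, 18.2]
wrist_force: [-0.2, -0.4, 0.6]
opening: -0.0
```

Request:
servo_tool([
  [[0, 0, 0.5, 0, 0, 0], [0, 0, 0.5, 0, 0, 0], [0, 0, 0, 0, 0, 0]],
])

```text
time: 8.45
ee_pos: [0.6597, 0.1917, 0.1239]
tcp_rot: [180.0, -10.3, 18.2]
wrist_force: [0.0, 0.3, 1.1]
opening: -0.0003
```

Request:
servo_tool([
  [[0, 0, 0.5, 0, 0, 0], [0, 0, 0.5, 0, 0, 0], [0, 0, 0, 0, 0, 0]],
])

```text
time: 8.75
ee_pos: [0.6599, 0.1917, 0.1229]
tcp_rot: [180.0, -10.3, 18.2]
wrist_force: [-0.5, -0.3, -0.4]
opening: 0.0001
```

```bash
python3 look.py 6
```

```text
8.75 [0.6599 0.1917 0.1229] [180.  -10.3  18.2] [-0.5 -0.3 -0.4] [ 16.1  13.1   4.4  71.    0.3 177.9]
tip u,v,z 0.05746469283535578 0.0006805512097607146 0.10421157846895313
```

View pics/l6.png

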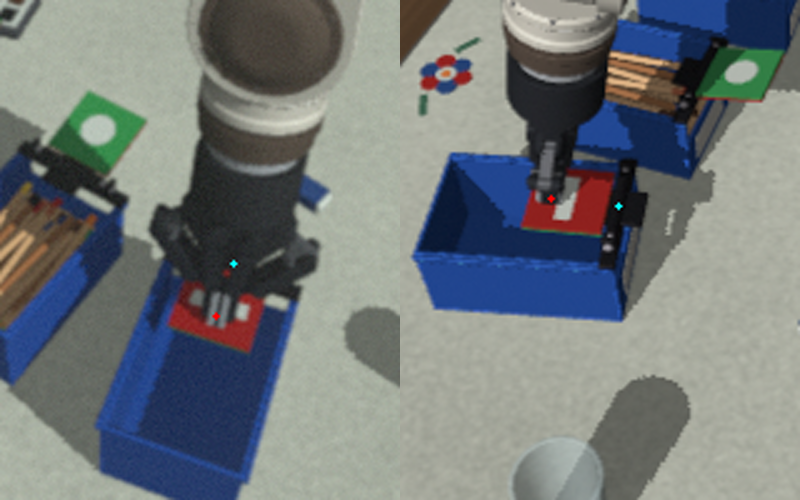

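Request:
servo_tool([
  [[0, 0, 0.5, 0, 0, 0], [0, 0, 0.5, 0, 0, 0], [0, 0, 0, 0, 0, 0]],
])

```text
time: 9.15
ee_pos: [0.66, 0.1918, 0.1219]
tcp_rot: [180.0, -10.3, 18.2]
wrist_force: [-0.2, -0.5, 0.0]
opening: -0.0003
```

Request:
servo_tool([
  [[0, 0, 0.5, 0, 0, 0], [0, 0, 0.5, 0, 0, 0], [0, 0, 0, 0, 0, 0]],
])

```text
time: 9.45
ee_pos: [0.6602, 0.1919, 0.1209]
tcp_rot: [180.0, -10.3, 18.2]
wrist_force: [0.5, -1.0, -0.1]
opening: -0.0
```

```bash
python3 -c "
from plan import *
print(bot.get_obs()['wrist_force'],bot.get_obs()['torque'])"
```

```text
[ 0.50839313 -0.99147583 -0.06546063] [-0.06625664  0.17814252 -0.00167573]
```

Request:
servo_tool([
  [[0, 0, 0.5, 0, 0, 0], [0, 0, 0.5, 0, 0, 0], [0, 0, 0, 0, 0, 0]],
])

```text
time: 9.75
ee_pos: [0.6604, 0.1919, 0.1204]
tcp_rot: [180.0, -10.3, 18.2]
wrist_force: [-2.2, -1.6, 3.5]
opening: -0.0001
```

Request:
servo_tool([
  [[0, 0, 0.5, 0, 0, 0], [0, 0, 0.5, 0, 0, 0], [0, 0, 0, 0, 0, 0]],
])

```text
time: 10.05
ee_pos: [0.6605, 0.1919, 0.1201]
tcp_rot: [180.0, -10.4, 18.2]
wrist_force: [-5.1, -1.1, 8.4]
opening: -0.0
```

```bash
python3 look.py 7; python3 - <<'E'
import cv2
from plan import *
p=bot.camera('side');save(p,'sd7');cv2.imwrite('pics/z7.png',cv2.resize(p['color'][190:270,200:290,::-1],None,fx=6,fy=6,interpolation=cv2.INTER_CUBIC))
E
```

```text
10.05 [0.6605 0.1919 0.1201] [180.  -10.4  18.2] [-5.1 -1.1  8.4] [ 16.1  13.2   4.2  70.7   0.3 177.9]
tip u,v,z 0.058123119771322576 0.0007173456647407168 0.10142168175002952
```

View pics/z7.png

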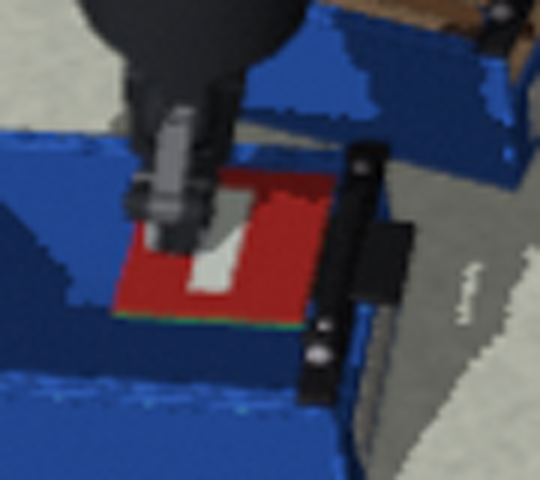

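Request:
servo_tool([
  [[0, 0, -2, 0, 0, 0], [0, 0, -5, 0, 0, 0], [0, 0, -20, 0, 0, 0], [0, 0, -35, 0, 0, 0], [0, 0, -40, 0, 0, 0]],
])

```text
time: 10.7
ee_pos: [0.6424, 0.1861, 0.219]
tcp_rot: [180.0, -10.2, 18.2]
wrist_force: [1.3, 0.5, 1.1]
opening: -0.0001
```

Request:
servo_tool([
  [[-40, 0, -20, 0, 0, 0], [-45, 0, -10, 0, 0, 0], [-45, 0, 0, 0, 0, 0], [-40, 0, 0, 0, 0, 0], [0, 0, 0, 0, 0, 0]],
])

```text
time: 11.2
ee_pos: [0.4753, 0.1312, 0.2179]
tcp_rot: [180.0, -10.2, 18.2]
wrist_force: [0.8, 0.1, 0.7]
opening: 0.0003
```

Request:
servo_tool([
  [[0, 0, 0, 0, 0, 0], [0, 0, 0, 0, 0, 0], [0, 0, 0, 0, 0, 0], [0, 0, 0, 0, 0, 0]],
])

```text
time: 11.6
ee_pos: [0.4798, 0.1327, 0.2182]
tcp_rot: [180.0, -10.3, 18.2]
wrist_force: [0.4, 0.8, 0.9]
opening: 0.0002
```

```bash
python3 look.py 8; python3 - <<'E'
from plan import *
o=cv2.imread
old=o('pics/side0.png'); p=bot.camera('side');save(p,'side8')
d=cv2.absdiff(old,p['color'][:,:,::-1]).max(2)
s=bot.camera('scene');save(s,'scene8')
d2=cv2.absdiff(o('pics/scene0.png'),s['color'][:,:,::-1]).max(2)
cv2.imwrite('pics/diff.png',np.vstack([d,d2])[:, :][::1]) if 0 else cv2.imwrite('pics/diff.png',np.hstack([cv2.resize(d,(400,250)),cv2.resize(d2,(400,250))])*3)
# predicted flat corners in scene/side
c,sn=np.cos(YAW),np.sin(YAW)
for th in (np.pi,2.98):
  for cam,n in ((s,'scene'),(p,'side')):
    print(th,n,[proj(cam,np.r_[B+[c*(-.08-.075*np.cos(th))-sn*y,sn*(-.08-.075*np.cos(th))+c*y],.098+.075*np.sin(th)+.0025]).round(1).tolist() for y in(-.033,.033)])
cv2.imwrite('pics/z8.png',np.hstack([cv2.resize(q['color'][y:y+90,x:x+80,::-1],(400,450),interpolation=cv2.INTER_CUBIC) for q,x,y in((s,340,230),(p,205,185))]))
E
```

```text
11.6 [0.4798 0.1327 0.2182] [180.  -10.3  18.2] [0.4 0.8 0.9] [ 15.2 -12.8 -11.   81.5   0.5 177. ]
tip u,v,z -0.13157328330863138 -0.012149094187228114 0.19952569741768209
3.141592653589793 scene [[346.9, 279.5], [379.7, 289.9]]
3.141592653589793 side [[225.5, 217.6], [218.9, 241.8]]
2.98 scene [[347.4, 275.8], [380.6, 286.3]]
2.98 side [[225.1, 214.1], [218.4, 238.2]]
```

View pics/l8.png

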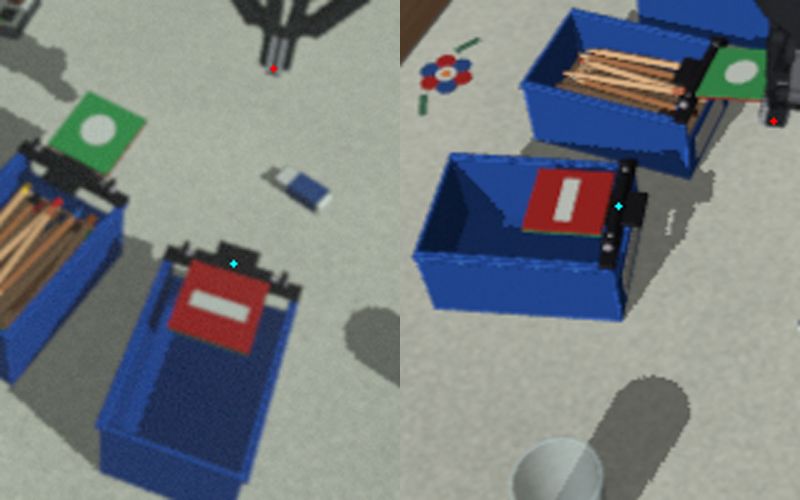

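View pics/z8.png

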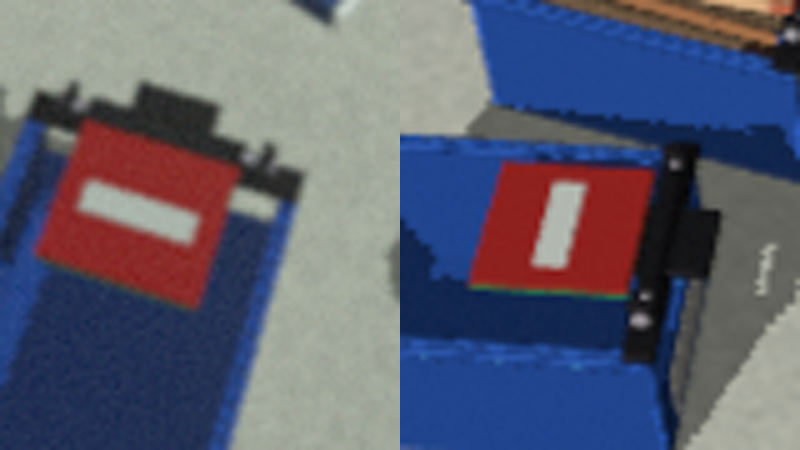

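View pics/diff.png

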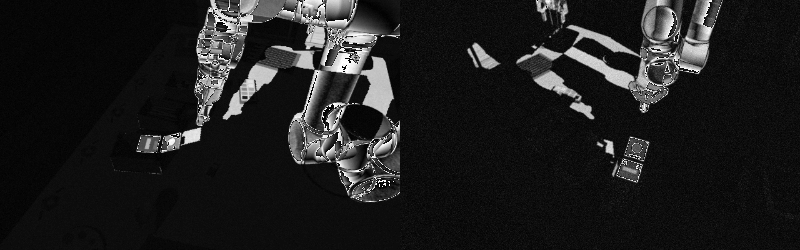

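```bash
python3 -c "
from h import *
print(bot.job_done())"
```

```text
the job is handed in; nothing more can be done
None
```

I flipped the empty bin's marker with the closed fingertips. They came in under its free edge, swung it over in an arc about the pivot, and pressed it lightly onto its stop, where the wrist read about 10 N. I then backed the arm clear and handed the job in at about 12 s; it reports no verdict.

- **Marker:** both cameras show it red side up. Its free-edge corners lie within about 2 px of where a fully flat marker should be, in both views. At the 2.98 rad limit they would have been about 4 px off in the other direction.
- **Other objects:** comparing before and after pictures showed no visible shift of the three bins. The differences I saw were the flipped marker, the arm and shadows, and the other two markers are still green side up. In the side view the parked arm hid part of the scene, so for those parts I relied on the other camera.
- **Force reading:** the force sensor's noise of about 1 N hid the very light push needed to swing the marker. I judged the swing from the geometry and the pictures; the reading only rose clearly once the marker reached its stop.
- **One deviation:** on the first approach the last joint reached the end of its range at 180°. I turned the tool to 18° yaw, about 4° off the bin's own direction, and nothing failed.

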